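# Put the loupe away and latch the sliding lid

## Task

Put the black loupe into the open compartment of the wooden case, setting it down gently. Then slide the green lid along its rails, through the resistance of the roller latch, until it closes against the rubber seal and stays latched when you let go; feel for the snap and do not crush the seal. Leave the other things on the bench alone.

Things in the scene. Friction and masses are not known exactly. Their poses are not given: they have to be found in the camera images.
- case: Wooden case fixed to the bench, 172 mm wide (its x), 350 long (its y, -135 to +215); origin on the bench, 5 mm from under the compartment's centre. Aluminium rails along both long sides, top at z = 69, with lips over the lid's edges. The lid closes towards the case's -y, away from the robot; starts pushed back, leaving 98 to 111 mm open (its tongue juts 26 mm into that).
- compartment (a point): Centre of the compartment's grey floor (case x 0, y +5, z 10 mm); axes as the case's. The compartment is 140 x 120 mm (case x -70 to +70, y -55 to +65), open to the top, its walls 46 mm high.
- end_block (a point): Centre of the end block's top (case y -97.5, z 54 mm). On it stands the latch, up to case z = 76: two rubber seal pads facing the lid, and between and 18 mm behind their faces two sprung brass rollers. The latch sits in slots along the track: the face of the relaxed seal lies anywhere from case y -82 to -58. That place is not measured and has to be felt or seen.
- lid: Green lid, a loose panel 152 x 150 x 6 mm in the rails, 1.5 mm of play each side, about 0.35 kg; origin: centre of its underside (case z = 56); axes as the case's. It drags with 1 to 4 N, more if pressed down, and can jam a little if pushed off centre.
- lid_edge (a point): Middle of the lid's front edge (lid y = -75 mm). It meets the seal pads about 2 mm after the tongue's head has passed the rollers' narrowest point; the lid is latched with the seal pressed about 4 mm.
- tongue_head (a point): Centre of the round head, 12 mm across, of the steel tongue on the lid's centre line, 20 mm ahead of the front edge. It meets the rollers when the front edge is 8 to 9 mm short of the seal; the push needed rises over some 4 mm to about 10 to 15 N, then drops to almost nothing as the head passes between the rollers; about 6 mm farther on they have closed behind it (seal pressed 4 mm).
- lid_grip (a point): Top centre of the lid's upright aluminium grip: a flat bar 60 mm across (lid x), 14 mm thick (lid y), standing 45 mm above the lid's top face; this point is 51 mm above the lid's underside, at lid y = +10.
- seal (a joint): How far the rubber seal is pressed in, in m: 0 relaxed, about 0.004 when the lid is latched, crushed beyond 0.0065, hard stop at 0.010. It yields about 1 mm per 0.6 N. It pushes an unlatched lid back.
- loupe: Black loupe, a short barrel lying on its side, 42 x 42 x 42 mm, 0.06 kg; origin: centre of its underside. Stands on the bench to the left of the case, seen from the robot.
- oil_cup: Small oil cup with blue foot and white cap, 50 x 50 x 54 mm, origin under its centre; loose bystander on the flat leather apron.
- dish: Round steel dish of small parts, 89 mm across, 25 high, origin under its centre; loose bystander on the flat leather apron.
- pitch_tin: Black round tin, 61 mm across, 26 high, origin under its centre; loose bystander.

How it is judged:
By the outcome, as a careful person would: the job done as asked, in the order asked, and still so for the second after the job is handed in, with the robot touching nothing.
It also fails if it takes over 72 s, if anything falls off the work surface, if the arm or the gripper's body presses on something with over 40 N, if the wrist force passes 120 N, or if a joint passes its speed limit or range.

## Robot

A 6-joint arm with a two-finger parallel gripper is mounted at the origin on a cart in front of the work surface, level with it; the furniture and walls round the work are solid. World frame = base frame: x ahead of the robot, y to its left, z up, the work surface at z = 0. Lengths are in m, angles in rad, forces in N, time in s.
With the tool pointing down it reaches from about 0.325 to 0.775 m from the base axis. Payload 5.5 kg.
Tool frame: the origin (TCP) lies midway between the tips of the shut fingers; the grasp point (between the pads) lies 19 mm behind it; z points along the fingers, y is the line along which they close (so a half turn about z gives the same grasp; the last joint's range is limited). The gripper opens to 85 mm and grips with 20 to 120 N. Pads are 22 mm wide; open, the fingers measure 114 mm over their backs; the gripper's body (76 mm by 85 mm) begins 54 mm behind the grasp point. The pads swing forward as they close: fully open they stand 13 mm farther back than shut.
Start: joints at [1.07, 0.091, 1.231, -0, 1.82, -0.057], TCP at [0.258, 0.542, 0.231] pointing down, gripper open.
Joint ranges: [-2.87, 2.87], [-0.86, 2.18], [0.17, 2.46], [-1.51, 4.65], [0.06, 2.69], [-2.65, 2.65]. Speed limits (rad/s): [2.57, 2.57, 3.01, 3.14, 3.14, 3.14].

## Interface

Orientations are given as a 3x3 rotation matrix whose columns are the frame's x, y, z axes.
In Python, from workcell import arm gives the robot as it stands. The module is installed in compiled form; this text tells all that it offers.
- The arm moves only by the tool send_rows, never from a script. Its argument "series" is a list of rows, each an object with "dp": the shift along the tool's x, y, z in cm, a list of three; "twist": the turn about the tool's z in degrees; "gripper": the closure, from -1 (fully open) to 1 (shut). A call has 1 to 12 rows; each row shifts and turns the commanded pose from where the row before left it, along the tool's axes as they then stand; what a row does not reach is not made up. A row lasts 1/10 s, in which the tool goes at most 50 mm and 8.59 degrees, less where a joint would pass 70% of its speed; a pose out of reach is approached as far as the arm can. A call is refused whole if a number of a shift passes 5 or a number of a turn 8.59, either way. A call with a gripper value outside its range is refused whole. The fingers move at their own pace and stop on an object; "grip_force" is the grip in N (left out, the last holds). Time passes only in rows, so rows that do not move let the fingers close. It gives the time, the measured TCP pose, the force, the opening and the grip force at its end, in the units of the state.
- arm.read_state(): the state, without advancing time (a new reading comes with each control period).
- arm.camera(name): name is "scene" or "top" or "wrist"; returns (picture, depth): 384x512x3 uint8, red, green, blue; 384x512 float32, m along the optical axis (not along the pixel's ray), 0 where there is no reading.
- arm.get_calibration(name): a dict with "camera_matrix" (3x3 intrinsics, pixels), "world_from_camera" (4x4, takes a point from camera to world coordinates); the wrist camera has in their place "tool_from_camera" (4x4, takes a point from camera to tool coordinates, whose origin is the TCP and whose axes are the flange's). Camera axes: x right, y down, z forward; pixel columns grow to the right and rows downward; lengths in m; the calibration is good to about 2 mm. A picture is of the moment at which its call begins: read the wrist's pose just before it. get_calibration takes no time and is no camera call.
- arm.close_job(): hands the job in; it is judged then, once.
The state is a dict: "clock": time; "qpos": joint angles; "dq": joint speeds; "joint_efforts": joint torques, N m; "position": TCP position; "tcp_rot": TCP orientation; "wrist_force": force on the tool from outside, world axes, zero at the start; "torque": the same for the moment, N m; "grip_width": finger opening in m; "gripper_force": force on a finger pad.
Only numpy, scipy, OpenCV 4.12 (cv2) and the standard library are available. Lean on these libraries where they do the work, as an engineer would, in place of code of your own. Each camera call takes 0.05 s, during which the arm holds its last target. There are 200 camera calls.

## Working session

There is one attempt and no reset: what is moved stays moved. The work goes in short steps, Python scripts to look and compute and a tool call to move; the robot and the scene stay as the last step left them, time stands still between calls to the robot, and variables do not carry over. Pictures are saved under pics/ and viewed, at most 11 in all, crops included, and the job is handed in when it is done.

Besides the shell and the picture viewer there is one more tool, called after "Call:" as name(argument=value, ...) on one line, values as JSON. send_rows: Moves the arm, as the interface text tells. Its arguments: {"type":"object","properties":{"series":{"type":"array","items":{"type":"object","properties":{"dp":{"type":"array","items":{"type":"number"}},"twist":{"type":"number"},"gripper":{"type":"number"}}}},"grip_force":{"type":"number"}},"required":["series"]}

```bash
mkdir -p pics; cat > h.py <<'E'
import numpy as np, cv2
from workcell import arm
def snap(n,fn):
    s=arm.read_state(); im,d=arm.camera(n); c=arm.get_calibration(n)
    if n=="wrist":
        T=np.eye(4);T[:3,:3]=s["tcp_rot"];T[:3,3]=s["position"];T=T@np.array(c["tool_from_camera"])
    else: T=np.array(c["world_from_camera"])
    np.savez(f"pics/{fn}.npz",im=im,d=d,K=np.array(c["camera_matrix"]),T=T)
    cv2.imwrite(f"pics/{fn}.png",im[:,:,::-1]); return im,d
class V:
    def __init__(s,fn):
        z=np.load(f"pics/{fn}.npz"); s.im,s.d,s.K,s.T=z["im"],z["d"],z["K"],z["T"]
    def cloud(s):
        v,u=np.indices(s.d.shape); K=s.K
        p=np.stack([(u-K[0,2])/K[0,0]*s.d,(v-K[1,2])/K[1,1]*s.d,s.d],-1)
        return p@s.T[:3,:3].T+s.T[:3,3]
    def p(s,u,v): return s.cloud()[v,u]
    def ray(s,u,v,z): # point on ray at height z
        r=s.T[:3,:3]@np.linalg.inv(s.K)@[u,v,1]; o=s.T[:3,3]
        return o+r*(z-o[2])/r[2]
E
python3 - <<'E'
from h import *
a,_=snap("top","top0"); b,_=snap("scene","scene0")
s=arm.read_state(); print(s)
E
```

```text
{'clock': 0.1, 'qpos': array([ 1.07030877e+00,  9.18033766e-02,  1.23179024e+00, -2.84243329e-06,
        1.81981640e+00, -5.66988610e-02]), 'dq': array([-0.00027972, -0.00102214, -0.00117102,  0.00080294,  0.00227969,
       -0.00056913]), 'joint_efforts': array([ 1.79823015e-03, -4.60219324e+01, -4.19218826e+01,  1.01154745e-05,
        1.06866000e-02, -1.01322701e-05]), 'position': array([0.25749345, 0.54164592, 0.2302381 ]), 'tcp_rot': array([[-9.03131076e-01,  4.29364068e-01, -8.69649730e-04],
       [ 4.29364937e-01,  9.03129672e-01, -1.59578093e-03],
       [ 1.00235483e-04, -1.81459645e-03, -9.99998349e-01]]), 'wrist_force': array([ 0.17424929, -0.47280425, -0.61598778]), 'torque': array([ 0.01933479, -0.03034405, -0.00487159]), 'gripper_force': 0.0, 'grip_width': 0.08569448709436404}
```

View pics/top0.png

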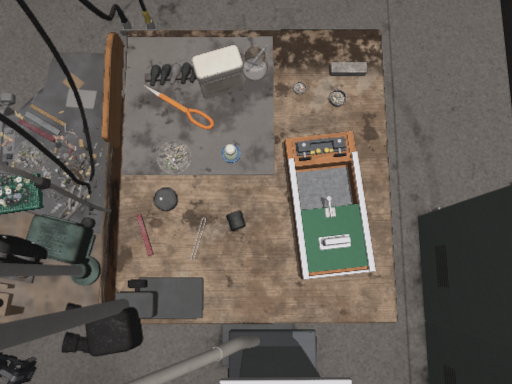

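View pics/scene0.png

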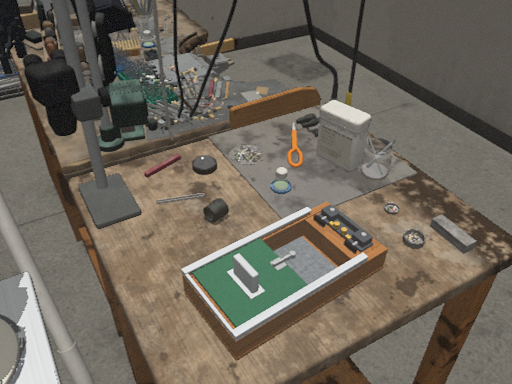

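The top view shows the loupe at about (236,221), the case running from (320,140) to (338,275), the lid grip at about (335,242) and the latch at about (322,148). Next I'll enlarge the top view around the case and loupe, with depth.

```bash
python3 - <<'E'
from h import *
v=V("top0"); 
c=v.im[125:285,215:385,::-1]
cv2.imwrite("pics/c1.png",cv2.resize(c,None,fx=3.7,fy=3.7,interpolation=cv2.INTER_CUBIC))
P=v.cloud()
for n,(u0,u1,v0,v1) in dict(loupe=(222,250,205,236)).items():
    Q=P[v0:v1,u0:u1].reshape(-1,3); 
    Q=Q[Q[:,2]>.01]; print(n,len(Q),Q.min(0),Q.max(0),Q.mean(0)); r=cv2.minAreaRect((Q[:,:2]*1000).astype(np.float32)); print(r, cv2.boxPoints(r))
Q=P[125:285,280:380].reshape(-1,3)
for lo,hi in [(.064,.074),(.09,.125)]:
    q=Q[(Q[:,2]>lo)&(Q[:,2]<hi)]; r=cv2.minAreaRect((q[:,:2]*1000).astype(np.float32)); print(lo,len(q),r,q.mean(0),cv2.boxPoints(r).round().tolist())
E
```

```text
loupe 273 [0.40681447 0.07729253 0.01022792] [0.55732929 0.14107203 1.17710829] [0.53055189 0.11809094 0.04432472]
((478.80548095703125, 103.63778686523438), (153.00779724121094, 40.042236328125), 16.441482543945312) [[399.76318  101.186874]
 [411.09656   62.781998]
 [557.8478   106.0887  ]
 [546.5144   144.49358 ]]
0.064 2569 ((562.9008178710938, -109.44537353515625), (333.3480224609375, 172.96658325195312), 6.068296432495117) [ 0.53762468 -0.11178601  0.06791828] [[388.0, -41.0], [406.0, -213.0], [738.0, -178.0], [719.0, -6.0]]
0.09 166 ((475.5281982421875, -118.45570373535156), (13.930818557739258, 59.60728454589844), 6.44121789932251) [ 0.47527389 -0.11754562  0.1061474 ] [[465.0, -90.0], [472.0, -149.0], [486.0, -147.0], [479.0, -88.0]]
```

View pics/c1.png

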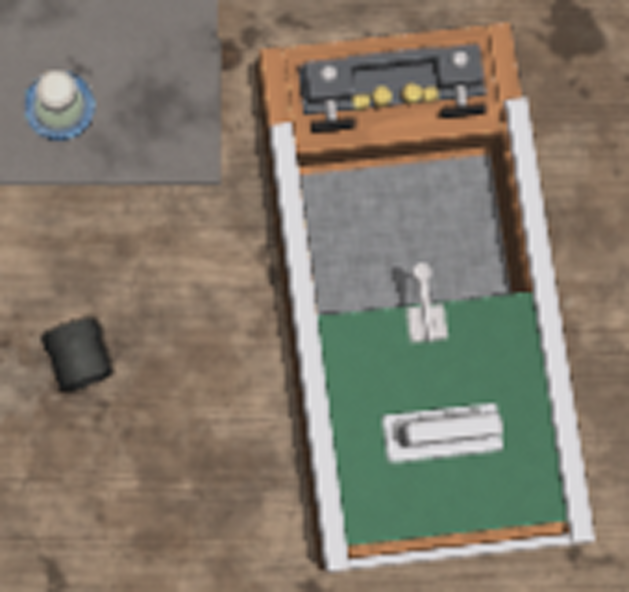

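The crop shows the lid open about 106 mm, with grip, rails and latch clearly placed. A stand column may lie between the arm and the loupe, so I'll map the obstacles before moving.

```bash
python3 - <<'E'
from h import *
snap("wrist","w0")
P=np.concatenate([V(f).cloud().reshape(-1,3)[V(f).d.ravel()>0] for f in("top0","scene0")])
for lo,hi in [(.05,.2),(.2,.4),(.4,.8),(.8,1.5)]:
    print(lo,hi)
    g=np.zeros((14,20),int)
    m=(P[:,2]>lo)&(P[:,2]<hi)&(P[:,0]>-.1)&(P[:,0]<.6)&(P[:,1]>-.2)&(P[:,1]<.8)
    np.add.at(g,(((P[m,0]+.1)/.05).astype(int),((P[m,1]+.2)/.05).astype(int)),1)
    for i in range(13,-1,-1): print("%.2f"%(i*.05-.1)," ".join("%3d"%k if k else "  ." for k in g[i][::-1]))
print("y cols from .75 down to -.2")
v=V("top0"); print(v.T[:3,3],v.K[0,0], V("scene0").T[:3,3])
v=V("scene0")
for u,w in [(105,195),(95,175),(85,100),(75,40),(88,102),(120,110),(50,95)]: print(u,w,v.p(u,w))
E
```

```text
0.05 0.2
0.55  86  36 244 179   . 226 107 232   .   .   .   .   .   .   .   . 428 126 355 684
0.50   .   .   .   . 196 530 582  42   .   .   .   .   .   .   .   . 514 942 1029 1167
0.45   9   .   .   . 305 752 1337   .   .   .   .   .   .   .   .   . 431 842 1322 1119
0.40  20  67  15  13  58 289 1252   .   .   .   .   .   .   .   .   . 346 1074 1117 1191
0.35  85  22  57 223   5   2  75   .   . 179   .   .   .   .   .   .  71 228 120   .
0.30   1   9   . 246   .   .   .   .   . 618   .   .   .   .   .   .   .   .   .   .
0.25   .   .   .   .   .   .   .   .   . 120   .   .   .   .   .   .   .   .   .   .
0.20   .   .   .   .   .   .   .   .   .   .   .   .   .   .   .   .   .   .   .   .
0.15   .   .   .   .   .   .   .   .   .   .   .   .   .   .   .   .   .   .   .   .
0.10   .   .   .   .   .   .   .   .   .   .   .   .   .   .   .   .   .   .   .   .
0.05   .   .   .   .   .   .   .   .   .   .   .   .   .   .   .   .   .   .   .   .
0.00   .   .   .   .   .   .   .   .   .   .   .   .   .   .   .   .   .   .   .   .
-0.05   .   .   .   .   .   .   .   .   .   .   .   .   .   . 
[... 3427 characters left out ...]
 .   .   .   .   .   .   .   .
0.00   .   .   .   .   .   .   .   .   .   .   .   .   .   .   .   .   .   .   .   .
-0.05   .   .   .   .   .   .   .   .   .   .   .   .   .   .   .   .   .   .   .   .
-0.10   .   .   .   .   .   .   .   .   .   .   .   .   .   .   .   .   .   .   .   .
y cols from .75 down to -.2
[0.40681447 0.07729253 1.17710829] 463.1183286125279 [ 0.20531047 -0.60959386  0.72051511]
105 195 [0.34220052 0.28953499 0.01807371]
95 175 [0.33592192 0.32215879 0.05499831]
85 100 [0.34306677 0.27090975 0.26531769]
75 40 [0.47993517 1.06979461 0.0745572 ]
88 102 [0.34743913 0.26963364 0.26053346]
120 110 [0.44976343 0.46962695 0.11581164]
50 95 [0.28678238 0.29077869 0.28063102]
```

View pics/w0.png

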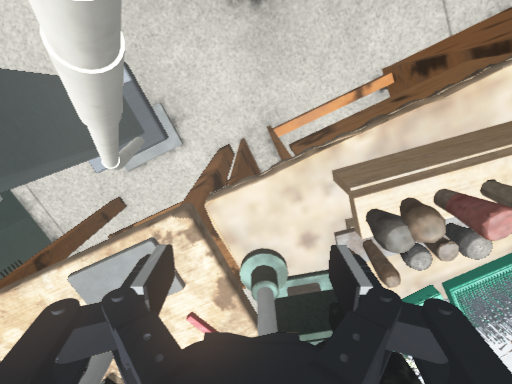

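The wrist view shows the bench corner, the microscope base and my own arm's tube. A stand sits between the arm and the loupe, so I'll get its exact extents.

```bash
python3 - <<'E'
from h import *
v=V("top0");P=v.cloud()
for u,w in [(170,298),(140,290),(120,300),(100,325),(115,335),(75,342),(60,315),(20,330),(90,270),(60,268),(20,270),(10,360),(180,360),(230,347),(150,378),(272,355),(30,60),(85,180),(60,130)]: print("top",u,w,P[w,u].round(3))
s=V("scene0");S=s.cloud()
for u,w in [(62,5),(70,30),(78,60),(88,100),(92,140),(97,170),(50,100),(65,120),(50,70),(90,30),(105,10),(120,100)]: print("sc",u,w,S[w,u].round(3))
Q=np.concatenate([P[v.d>0],S[s.d>0]])
Q=Q[(Q[:,0]>.2)&(Q[:,0]<.45)&(Q[:,1]>.15)&(Q[:,1]<.48)]
for z in np.arange(.03,1.1,.06):
    q=Q[(Q[:,2]>z)&(Q[:,2]<z+.06)]
    if len(q): print("%.2f"%z,len(q),np.percentile(q,[1,99],axis=0)[:,:2].round(3).tolist(), "rmin %.3f"%np.hypot(q[:,0],q[:,1]).min())
E
```

```text
top 170 298 [0.343 0.28  0.016]
top 140 290 [0.362 0.353 0.019]
top 120 300 [0.356 0.32  0.309]
top 100 325 [0.313 0.352 0.316]
top 115 335 [0.296 0.323 0.319]
top 75 342 [0.283 0.397 0.309]
top 60 315 [0.354 0.317 0.583]
top 20 330 [0.349 0.313 0.69 ]
top 90 270 [0.411 0.47  0.043]
top 60 268 [0.415 0.478 0.2  ]
top 20 270 [0.41  0.477 0.369]
top 10 360 [0.254 0.506 0.32 ]
top 180 360 [ 0.036  0.388 -0.886]
top 230 347 [ 0.172  0.15  -0.341]
top 150 378 [ 0.143  0.337 -0.05 ]
top 272 355 [ 0.109  0.01  -0.561]
top 30 60 [ 1.398  1.13  -0.885]
top 85 180 [0.637 0.504 0.016]
top 60 130 [0.771 0.579 0.013]
sc 62 5 [0.348 0.317 0.429]
sc 70 30 [0.352 0.315 0.384]
sc 78 60 [0.354 0.316 0.326]
sc 88 100 [0.348 0.268 0.266]
sc 92 140 [0.346 0.317 0.148]
sc 97 170 [0.342 0.316 0.071]
sc 50 100 [0.284 0.287 0.273]
sc 65 120 [0.303 0.313 0.211]
sc 50 70 [0.3   0.309 0.32 ]
sc 90 30 [0.419 0.48  0.317]
sc 105 10 [0.502 0.665 0.293]
sc 120 100 [0.456 0.479 0.137]
0.03 1072 [[0.334, 0.313], [0.448, 0.48]] rmin 0.461
0.09 638 [[0.334, 0.313], [0.449, 0.48]] rmin 0.460
0.15 691 [[0.275, 0.309], [0.417, 0.48]] rmin 0.422
0.21 2503 [[0.264, 0.267], [0.416, 0.479]] rmin 0.398
0.27 5709 [[0.23, 0.278], [0.414, 0.479]] rmin 0.399
0.33 879 [[0.231, 0.312], [0.418, 0.48]] rmin 0.460
0.39 731 [[0.333, 0.312], [0.418, 0.48]] rmin 0.461
0.45 244 [[0.334, 0.312], [0.357, 0.326]] rmin 0.461
0.51 324 [[0.334, 0.312], [0.357, 0.325]] rmin 0.461
0.57 442 [[0.334, 0.312], [0.357, 0.326]] rmin 0.461
0.63 610 [[0.334, 0.312], [0.357, 0.325]] rmin 0.461
0.69 464 [[0.334, 0.312], [0.357, 0.324]] rmin 0.461
```

The stand's column is at about (0.345, 0.325), 0.46 m from the base axis. Its head spans z 0.2–0.34, with nearest radius 0.40. I'll raise the tool, retract to r≈0.34, then swing around it.

Call:
send_rows(series=[{"dp": [0, 0, -4.5], "twist": 0, "gripper": -1}, {"dp": [0, 0, -4.5], "twist": 0, "gripper": -1}, {"dp": [0, 0, -4.5], "twist": 0, "gripper": -1}, {"dp": [0, 0, -3.5], "twist": 0, "gripper": -1}, {"dp": [0, -4.3, 0], "twist": 0, "gripper": -1}, {"dp": [0, -4.3, 0], "twist": 0, "gripper": -1}, {"dp": [0, -4.3, 0], "twist": 0, "gripper": -1}, {"dp": [0, -4.3, 0], "twist": 0, "gripper": -1}, {"dp": [0, -4.3, 0], "twist": 0, "gripper": -1}, {"dp": [0, -4.3, 0], "twist": 0, "gripper": -1}, {"dp": [0, 0, 0], "twist": 0, "gripper": -1}, {"dp": [0, 0, 0], "twist": 0, "gripper": -1}])

```text
clock: 1.35
position: [0.1466, 0.3084, 0.402]
tcp_rot: [[-0.903, 0.43, 0.002], [0.43, 0.903, 0.003], [-0.0, 0.003, -1.0]]
wrist_force: [-0.3, 0.4, -0.8]
grip_width: 0.0851
gripper_force: 0.0
```

Call:
send_rows(series=[{"dp": [-4.45, -0.29, 0], "twist": 7.5, "gripper": -1}, {"dp": [-4.45, -0.29, 0], "twist": 7.5, "gripper": -1}, {"dp": [-4.45, -0.29, 0], "twist": 7.5, "gripper": -1}, {"dp": [-4.45, -0.29, 0], "twist": 7.5, "gripper": -1}, {"dp": [-4.45, -0.29, 0], "twist": 7.5, "gripper": -1}, {"dp": [-4.45, -0.29, 0], "twist": 7.5, "gripper": -1}, {"dp": [-4.45, -0.29, 0], "twist": 7.5, "gripper": -1}, {"dp": [0, 0, 0], "twist": 0, "gripper": -1}, {"dp": [0, 0, 0], "twist": 0, "gripper": -1}])

```text
clock: 2.25
position: [0.3351, 0.0716, 0.4002]
tcp_rot: [[-0.207, 0.978, -0.003], [0.978, 0.207, 0.0], [0.001, -0.003, -1.0]]
wrist_force: [-0.2, -0.1, -0.4]
grip_width: 0.0855
gripper_force: 0.0
```

```bash
python3 - <<'E'
from h import *
print(np.array(arm.get_calibration("wrist")["tool_from_camera"]).round(3))
s=arm.read_state(); print(s["qpos"].round(3),s["position"],s["wrist_force"])
E
```

```text
[[-0.001 -0.947 -0.321  0.081]
 [ 1.    -0.001  0.     0.001]
 [-0.    -0.321  0.947 -0.142]
 [ 0.     0.     0.     1.   ]]
[ 0.111 -0.463  1.405  0.     2.203 -0.097] [0.33513961 0.07164083 0.40023454] [-0.17511395 -0.07405504 -0.35185657]
```

Call:
send_rows(series=[{"dp": [0, 4.1, 3.6], "twist": 0, "gripper": -1}, {"dp": [0, 4.1, 3.6], "twist": 0, "gripper": -1}, {"dp": [0, 4.1, 3.6], "twist": 0, "gripper": -1}, {"dp": [0, 4.1, 3.6], "twist": 0, "gripper": -1}, {"dp": [0, 3.5, 3.6], "twist": 0, "gripper": -1}, {"dp": [0, 0, 0], "twist": 0, "gripper": -1}, {"dp": [0, 0, 0], "twist": 0, "gripper": -1}])

```text
clock: 2.95
position: [0.5144, 0.1132, 0.2313]
tcp_rot: [[-0.213, 0.977, -0.005], [0.977, 0.213, -0.001], [0.001, -0.005, -1.0]]
wrist_force: [-0.7, 0.3, 0.8]
grip_width: 0.0853
gripper_force: 0.0
```

```bash
python3 - <<'E'
from h import *
snap("wrist","w1"); v=V("w1"); P=v.cloud()
d=(v.d>0)&(P[:,:,2]>.008)&(P[:,:,2]<.055)&(abs(P[:,:,0]-.535)<.07)&(abs(P[:,:,1]-.115)<.06)
Q=P[d]; print(len(Q),Q.min(0),Q.max(0),arm.read_state()["position"])
for lo in(.01,.02,.03,.038):
    q=Q[Q[:,2]>lo]
    if len(q)>20: print(lo,cv2.minAreaRect((q[:,:2]*1000).astype(np.float32)))
vv,uu=np.nonzero(d); print(uu.min(),uu.max(),vv.min(),vv.max())
E
```

```text
965 [0.50948827 0.09490299 0.01900897] [0.55777746 0.14244509 0.04295397] [0.51462162 0.11283248 0.23387677]
0.01 ((533.06884765625, 118.53483581542969), (41.770904541015625, 40.3005485534668), 15.681866645812988)
0.02 ((533.06884765625, 118.53483581542969), (41.770904541015625, 40.3005485534668), 15.681866645812988)
0.03 ((533.964599609375, 117.33334350585938), (41.75750732421875, 37.2843132019043), 19.14789390563965)
0.038 ((533.7214965820312, 119.2227783203125), (39.690975189208984, 24.519500732421875), 15.29789924621582)
250 283 148 180
```

View pics/w1.png

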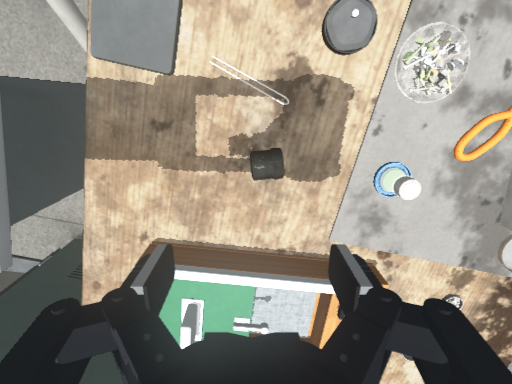

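The loupe sits at about (0.534, 0.119) (pixel 266,164), with its barrel axis yawed about 15°. I'll grip it across the flat ends.

Call:
send_rows(series=[{"dp": [0.2, 2.0, 2.5], "twist": 0, "gripper": -1}, {"dp": [0, 0, 4], "twist": -3, "gripper": -1}, {"dp": [0, 0, 4], "twist": 0, "gripper": -1}, {"dp": [0, 0, 4], "twist": 0, "gripper": -1}, {"dp": [0, 0, 3.5], "twist": 0, "gripper": -1}, {"dp": [0, 0, 0], "twist": 0, "gripper": -1}, {"dp": [0, 0, 0], "twist": 0, "gripper": -1}])

```text
clock: 3.7
position: [0.5347, 0.1179, 0.0563]
tcp_rot: [[-0.261, 0.965, 0.003], [0.965, 0.261, 0.001], [-0.0, 0.003, -1.0]]
wrist_force: [0.1, -0.7, 0.8]
grip_width: 0.0852
gripper_force: 0.0
```

```bash
python3 - <<'E'
from h import *
for i in range(2):
    snap("wrist","w2"); s=arm.read_state();print(s["position"],s["wrist_force"])
print(s["tcp_rot"].round(3))
v=V("w2"); P=v.cloud()
d=(v.d>0)&(P[:,:,2]>.008)&(P[:,:,2]<.055)&(abs(P[:,:,0]-.535)<.04)&(abs(P[:,:,1]-.12)<.04)
for lo in(.01,.03,.036,.04):
    q=P[d&(P[:,:,2]>lo)]
    if len(q)>20: print(lo,len(q),cv2.minAreaRect((q[:,:2]*1000).astype(np.float32)),q[:,2].max())
E
```

```text
[0.53566585 0.11790302 0.05757006] [0.48368009 0.00658127 0.85528407]
[0.53605744 0.11786632 0.0578842 ] [ 0.5718248  -0.29987508 -0.40197923]
[[-0.261  0.965  0.006]
 [ 0.965  0.261  0.001]
 [-0.001  0.007 -1.   ]]
0.01 3353 ((533.2069702148438, 118.64898681640625), (41.87284469604492, 39.47434997558594), 17.718236923217773) 0.042999931988194046
0.03 2805 ((533.3726806640625, 118.01530456542969), (41.48324203491211, 37.809505462646484), 16.602436065673828) 0.042999931988194046
0.036 2055 ((533.33740234375, 118.14935302734375), (41.414146423339844, 29.353195190429688), 16.757667541503906) 0.042999931988194046
0.04 580 ((534.6490478515625, 117.23297119140625), (39.0130729675293, 18.600236892700195), 23.015649795532227) 0.042999931988194046
```

View pics/w2.png

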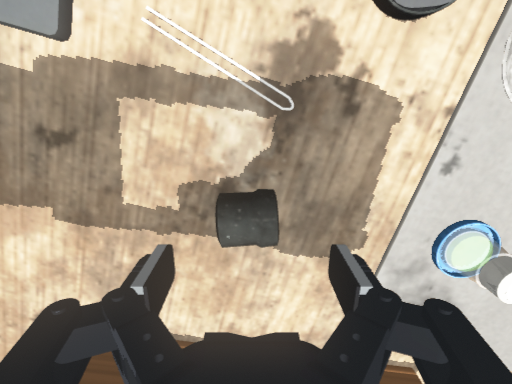

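The loupe is central between the open fingers at pixel (247,218), within 3 mm. Descending to grip it.

Call:
send_rows(grip_force=25, series=[{"dp": [0, -0.25, 2.5], "twist": 0, "gripper": -1}, {"dp": [0, 0, 2.4], "twist": -1, "gripper": -1}, {"dp": [0, 0, 0], "twist": 0, "gripper": -1}, {"dp": [0, 0, 0], "twist": 0, "gripper": 0}, {"dp": [0, 0, 0], "twist": 0, "gripper": 1}, {"dp": [0, 0, 0], "twist": 0, "gripper": 1}, {"dp": [0, 0, 0], "twist": 0, "gripper": 1}, {"dp": [0, 0, 0], "twist": 0, "gripper": 1}, {"dp": [0, 0, 0], "twist": 0, "gripper": 1}, {"dp": [0, 0, 0], "twist": 0, "gripper": 1}])

```text
clock: 4.8
position: [0.5331, 0.1168, 0.0068]
tcp_rot: [[-0.277, 0.961, 0.004], [0.961, 0.277, 0.001], [-0.0, 0.004, -1.0]]
wrist_force: [-0.0, -0.2, 7.0]
grip_width: 0.0418
gripper_force: 25.5
```

Call:
send_rows(series=[{"dp": [0, 0, -2], "twist": 0, "gripper": 1}, {"dp": [0, 0, -4.5], "twist": 0, "gripper": 1}, {"dp": [0, 0, -4.5], "twist": 0, "gripper": 1}, {"dp": [0, 0, -4.5], "twist": 0, "gripper": 1}, {"dp": [-4, 0.4, 0], "twist": 0, "gripper": 1}, {"dp": [-4, 0.4, 0], "twist": 0, "gripper": 1}, {"dp": [-4, 0.4, 0], "twist": 0, "gripper": 1}, {"dp": [-4, 0.5, 0], "twist": 0, "gripper": 1}, {"dp": [-4, 0.5, 0], "twist": 5, "gripper": 1}, {"dp": [0, 0, 0], "twist": 5, "gripper": 1}, {"dp": [0, 0, 0], "twist": 0, "gripper": 1}, {"dp": [0, 0, 0], "twist": 0, "gripper": 1}])

```text
clock: 6.0
position: [0.6081, -0.0692, 0.1595]
tcp_rot: [[-0.108, 0.994, -0.0], [0.994, 0.108, 0.0], [0.0, -0.0, -1.0]]
wrist_force: [-0.9, -0.6, -2.1]
grip_width: 0.042
gripper_force: 25.5
```

```bash
python3 - <<'E'
from h import *
snap("wrist","w3"); s=arm.read_state();print(s["position"],s["wrist_force"],s["grip_width"],s["tcp_rot"].round(3)[:2,1])
v=V("w3"); P=v.cloud()
d=(v.d>0)&(P[:,:,0]>.3)&(P[:,:,0]<.85)&(P[:,:,1]>-.3)&(P[:,:,1]<.05)
dv=np.array([.9944,.1057]); lv=np.array([-.1057,.9944]); O=np.array([.6109,-.1043])
Q=P[d]; X=(Q[:,:2]-O)@lv*1000; Y=-(Q[:,:2]-O)@dv*1000; Z=Q[:,2]*1000
# floor extents, profile along y at x in bands
for a,b in[(-60,-45),(-30,-20),(20,30),(45,60)]:
    m=(X>a)&(X<b); print(a,b)
    for y in range(-140,120,6):
        k=m&(Y>=y)&(Y<y+6)
        if k.sum()>3: print(y,int(np.median(Z[k])),end="; ")
    print()
print("lateral")
for x in range(-100,100,4):
    k=(Y>-30)&(Y<20)&(X>=x)&(X<x+4)
    if k.sum()>3: print(x,int(np.median(Z[k])),end="; ")
E
```

```text
[ 0.60807566 -0.06882383  0.15962468] [ 0.16122357  0.4429744  -1.19262315] 0.041773150767515796 [0.994 0.109]
-60 -45
-140 53; -134 53; -122 74; -116 75; -110 75; -104 74; -98 73; -92 59; -86 54; -80 66; 70 61; 76 61; 82 61; 88 61; 94 61; 100 61; 106 61; 112 61; 118 61; 
-30 -20
-140 53; -134 53; -122 74; -116 70; -110 59; -104 59; -98 63; -92 63; -86 53; -80 53; -74 53; -68 53; -62 21; -56 9; -50 9; 40 9; 46 9; 52 9; 58 61; 64 61; 70 61; 76 61; 82 61; 88 61; 94 61; 100 61; 106 61; 112 61; 118 63; 
20 30
-140 53; -134 53; -122 74; -116 74; -110 60; -104 60; -98 62; -92 60; -86 53; -80 53; -74 53; -68 53; -62 28; -56 220; -50 224; -44 215; -38 10; -32 9; -26 192; -20 190; -14 190; -8 189; -2 189; 4 189; 10 190; 16 191; 22 9; 28 9; 34 214; 40 223; 46 220; 52 61; 58 61; 64 61; 70 61; 76 61; 82 61; 88 61; 94 61; 100 61; 106 61; 112 61; 118 63; 
45 60
-140 53; -134 53; -128 53; -122 73; -116 74; -110 74; -104 74; -98 70; -92 59; -86 53; -80 66; -74 54; -68 244; -62 238; -56 234; -50 219; -44 10; -38 207; -32 215; -26 236; -20 240; -14 191; -8 187; -2 187; 4 189; 10 242; 16 237; 22 217; 28 207; 34 10; 40 217; 46 231; 52 238; 58 244; 64 61; 70 61; 76 61; 82 61; 88 61; 94 61; 100 61; 106 61; 112 61; 118 61; 
lateral
-88 68; -84 68; -80 68; -76 68; -20 9; -16 9; -12 9; -8 9; -4 9; 0 9; 4 9; 8 9; 12 9; 16 9; 20 10; 24 190; 28 191; 32 192; 36 192; 40 197; 44 238; 48 238; 52 250; 56 171; 68 68; 72 68; 76 68; 80 68; 84 31; 88 0; 92 0; 96 0;
```

View pics/w3.png

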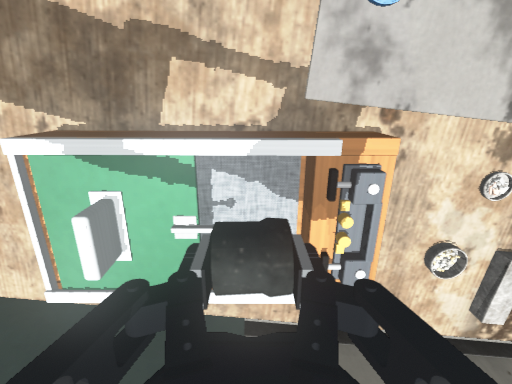

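The loupe is held over the open compartment (pixel 250,255). The far wall and lid edge are symmetric about the gripper, and I read the seal face as lying near case y -76. Lowering gently.

Call:
send_rows(series=[{"dp": [-0.3, 0, 4], "twist": 0, "gripper": 1}, {"dp": [0, 0, 4], "twist": 0, "gripper": 1}, {"dp": [0, 0, 3.5], "twist": 0, "gripper": 1}, {"dp": [0, 0, 1.5], "twist": 0, "gripper": 1}, {"dp": [0, 0, 0.8], "twist": 0, "gripper": 1}, {"dp": [0, 0, 0], "twist": 0, "gripper": 1}, {"dp": [0, 0, 0], "twist": 0, "gripper": 1}])

```text
clock: 6.75
position: [0.6098, -0.0725, 0.0239]
tcp_rot: [[-0.106, 0.994, 0.003], [0.994, 0.106, -0.001], [-0.001, 0.003, -1.0]]
wrist_force: [0.1, 0.4, -1.7]
grip_width: 0.042
gripper_force: 25.5
```

Call:
send_rows(series=[{"dp": [0, 0, 0.25], "twist": 0, "gripper": 1}, {"dp": [0, 0, 0.15], "twist": 0, "gripper": 1}, {"dp": [0, 0, 0.1], "twist": 0, "gripper": 1}, {"dp": [0, 0, 0], "twist": 0, "gripper": 1}, {"dp": [0, 0, 0], "twist": 0, "gripper": 1}])

```text
clock: 7.25
position: [0.6088, -0.0726, 0.0169]
tcp_rot: [[-0.106, 0.994, 0.001], [0.994, 0.106, -0.0], [-0.0, 0.001, -1.0]]
wrist_force: [0.7, -0.5, 0.6]
grip_width: 0.0419
gripper_force: 25.5
```

Call:
send_rows(series=[{"dp": [0, 0, 0.08], "twist": 0, "gripper": 1}, {"dp": [0, 0, 0], "twist": 0, "gripper": 1}, {"dp": [0, 0, 0], "twist": 0, "gripper": 1}])

```text
clock: 7.55
position: [0.6088, -0.0726, 0.0168]
tcp_rot: [[-0.106, 0.994, 0.001], [0.994, 0.106, -0.0], [-0.0, 0.001, -1.0]]
wrist_force: [-1.9, 0.3, 5.4]
grip_width: 0.042
gripper_force: 25.9
```

Contact felt at about 5 N. I'll release part-way and lift straight up.

Call:
send_rows(series=[{"dp": [0, 0, 0], "twist": 0, "gripper": -0.05}, {"dp": [0, 0, 0], "twist": 0, "gripper": -0.15}, {"dp": [0, 0, 0], "twist": 0, "gripper": -0.3}, {"dp": [0, 0, 0], "twist": 0, "gripper": -0.3}, {"dp": [0, 0, 0], "twist": 0, "gripper": -0.3}, {"dp": [0, 0, -1], "twist": 0, "gripper": -0.3}, {"dp": [0, 0, -2.5], "twist": 0, "gripper": -0.3}, {"dp": [0, 0, -4.5], "twist": 0, "gripper": -0.3}, {"dp": [0, 0, -5], "twist": 0, "gripper": -0.3}, {"dp": [0, 0, -5], "twist": 0, "gripper": -0.3}, {"dp": [0, 0, 0], "twist": 0, "gripper": -0.3}, {"dp": [0, 0, 0], "twist": 0, "gripper": -0.3}])

```text
clock: 8.75
position: [0.6094, -0.0726, 0.1989]
tcp_rot: [[-0.106, 0.994, 0.005], [0.994, 0.106, -0.001], [-0.001, 0.005, -1.0]]
wrist_force: [-0.8, 0.3, -1.2]
grip_width: 0.0554
gripper_force: 0.0
```

```bash
python3 - <<'E'
from h import *
snap("wrist","w4"); s=arm.read_state();print(s["position"],s["wrist_force"],s["grip_width"],s["qpos"].round(2))
v=V("w4"); P=v.cloud()
dv=np.array([.9944,.1057]); lv=np.array([-.1057,.9944]); O=np.array([.6109,-.1043])
X=(P[:,:,:2]-O)@lv*1000; Y=-(P[:,:,:2]-O)@dv*1000; Z=P[:,:,2]*1000
ok=v.d>0
m=ok&(X>-65)&(X<65)&(Y>-52)&(Y<48)&(Z>14)&(Z<75)
print("loupe",m.sum(),np.percentile(X[m],[1,99]),np.percentile(Y[m],[1,99]),Z[m].max())
m=ok&(Z>85)&(Z<125)&(Y>90)&(Y<180)&(abs(X)<50)
print("grip",m.sum(),np.percentile(X[m],[1,99]) if m.any() else 0,np.percentile(Y[m],[1,99]) if m.any() else 0)
for a,b in[(-60,-40),(40,60),(-40,-34),(-5,5)]:
    m=ok&(X>a)&(X<b)&(Z>63)&(Z<78)&(Y>-100)&(Y<-50); print(a,b,m.sum(),np.percentile(Y[m],[2,50,98]) if m.any() else 0)
cv2.imwrite("pics/c4.png",cv2.resize(v.im[100:384,0:420,::-1],None,fx=1.9,fy=1.9))
E
```

```text
[ 0.60860926 -0.07252117  0.19627959] [-0.19478815  0.11509171 -0.77735647] 0.05563534618994469 [-0.17  0.12  1.26 -0.    1.76 -0.28]
loupe 1400 [-4.59029597 52.9440927 ] [-22.17003039  45.62315299] 71.88231589666977
grip 1445 [-29.52226039  28.88140382] [126.88507565 140.4443921 ]
-60 -40 161 [-99.78588903 -93.48223831 -78.96049797]
40 60 374 [-99.43794886 -92.68348182 -73.08332587]
-40 -34 63 [-99.88642402 -93.49322087 -75.6307877 ]
-5 5 14 [-93.69840056 -90.66708051 -87.52787718]
```

View pics/c4.png

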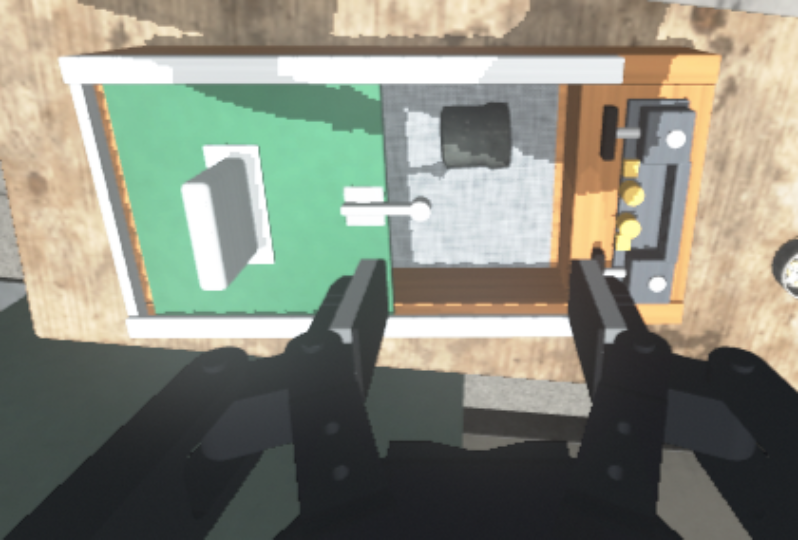

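The loupe rests in the compartment at crop (475,135), clear of the tongue. The lid grip is centred at case (0, 134). Next I'll grasp the grip.

Call:
send_rows(grip_force=30, series=[{"dp": [-0.8, -3.4, 0], "twist": 0, "gripper": -0.3}, {"dp": [-0.8, -3.4, 0], "twist": 0, "gripper": -0.3}, {"dp": [-0.8, -3.4, 0], "twist": 0, "gripper": -0.3}, {"dp": [-0.8, -3.4, 0], "twist": 0, "gripper": -0.3}, {"dp": [0, 0, 0], "twist": 0, "gripper": -0.3}, {"dp": [0, 0, 4], "twist": 0, "gripper": -0.3}, {"dp": [0, 0, 4], "twist": 0, "gripper": -0.3}, {"dp": [0, 0, 2], "twist": 0, "gripper": -0.3}, {"dp": [0, 0, 0], "twist": 0, "gripper": -0.3}, {"dp": [0, 0, 0], "twist": 0, "gripper": -0.3}])

```text
clock: 9.8
position: [0.4765, -0.1184, 0.095]
tcp_rot: [[-0.106, 0.994, -0.002], [0.994, 0.106, 0.001], [0.001, -0.002, -1.0]]
wrist_force: [0.5, 0.2, 0.2]
grip_width: 0.0554
gripper_force: 0.0
```

```bash
python3 - <<'E'
from h import *
p=[]
for i in range(3):
    snap("wrist","w5"); s=arm.read_state();p.append(s["position"])
p=np.mean(p,0);print(p,s["wrist_force"],s["tcp_rot"].round(3)[:,1])
v=V("w5"); P=v.cloud()
dv=np.array([.9944,.1057]); lv=np.array([-.1057,.9944]); O=np.array([.6109,-.1043])
f=lambda q:((q[...,:2]-O)@lv*1000,-(q[...,:2]-O)@dv*1000)
X,Y=f(P); Z=P[:,:,2]*1000
print("tcp XY",f(p))
m=(v.d>0)&(Z>103)&(Z<110)&(Y>105)&(Y<160)&(abs(X)<50)
print("grip",m.sum(),np.percentile(X[m],[1,99]),np.percentile(Y[m],[1,99]))
E
```

```text
[ 0.4775531  -0.11879494  0.09704779] [-0.44242948 -0.37764518  0.35489017] [0.994 0.106 0.003]
tcp XY (np.float64(-0.3190026176558888), np.float64(134.13227106164936))
grip 2350 [-29.43746312  28.40604701] [105.31801753 141.54557532]
```

Aligned with the bar. Descending and closing on it.

Call:
send_rows(series=[{"dp": [0, 0, 2.2], "twist": 0, "gripper": -0.3}, {"dp": [0, 0, 0], "twist": 0, "gripper": 0.3}, {"dp": [0, 0, 0], "twist": 0, "gripper": 1}, {"dp": [0, 0, 0], "twist": 0, "gripper": 1}, {"dp": [0, 0, 0], "twist": 0, "gripper": 1}, {"dp": [0, 0, 0], "twist": 0, "gripper": 1}, {"dp": [0, 0, 0], "twist": 0, "gripper": 1}, {"dp": [0, 0, 0], "twist": 0, "gripper": 1}])

```text
clock: 10.75
position: [0.4773, -0.1189, 0.0752]
tcp_rot: [[-0.106, 0.994, 0.002], [0.994, 0.106, -0.001], [-0.001, 0.002, -1.0]]
wrist_force: [-1.0, -0.2, 6.1]
grip_width: 0.0137
gripper_force: 30.7
```

Call:
send_rows(series=[{"dp": [0, 0, -0.1], "twist": 0, "gripper": 1}, {"dp": [0, 0.5, 0], "twist": 0, "gripper": 1}, {"dp": [0, 1, 0], "twist": 0, "gripper": 1}, {"dp": [0, 1, 0], "twist": 0, "gripper": 1}, {"dp": [0, 0.5, 0], "twist": 0, "gripper": 1}, {"dp": [0, 0, 0], "twist": 0, "gripper": 1}, {"dp": [0, 0, 0], "twist": 0, "gripper": 1}])

```text
clock: 11.45
position: [0.5074, -0.1156, 0.0752]
tcp_rot: [[-0.106, 0.994, 0.002], [0.994, 0.106, -0.0], [-0.001, 0.002, -1.0]]
wrist_force: [1.2, 0.2, 4.4]
grip_width: 0.0137
gripper_force: 30.4
```

Call:
send_rows(series=[{"dp": [0, 0.5, -0.1], "twist": 0, "gripper": 1}, {"dp": [0, 1, 0], "twist": 0, "gripper": 1}, {"dp": [0, 1.5, 0], "twist": 0, "gripper": 1}, {"dp": [0, 1.5, 0], "twist": 0, "gripper": 1}, {"dp": [0, 1.5, 0], "twist": 0, "gripper": 1}, {"dp": [0, 0.5, 0], "twist": 0, "gripper": 1}, {"dp": [0, 0, 0], "twist": 0, "gripper": 1}, {"dp": [0, 0, 0], "twist": 0, "gripper": 1}])

```text
clock: 12.25
position: [0.5713, -0.1085, 0.0752]
tcp_rot: [[-0.106, 0.994, 0.0], [0.994, 0.106, 0.0], [0.0, 0.0, -1.0]]
wrist_force: [0.8, -0.5, -1.0]
grip_width: 0.0135
gripper_force: 29.8
```

```bash
python3 - <<'E'
from h import *
p=[];w=[]
for i in range(3):
    snap("wrist","w6"); s=arm.read_state();p.append(s["position"]);w.append(s["wrist_force"])
p=np.mean(p,0);print(p,np.mean(w,0))
v=V("w6");P=v.cloud()
dv=np.array([.9944,.1057]); lv=np.array([-.1057,.9944]); O=np.array([.6109,-.1043])
f=lambda q:((q[...,:2]-O)@lv*1000,-(q[...,:2]-O)@dv*1000)
print("tcp",f(p))
X,Y=f(P); Z=P[:,:,2]*1000; ok=v.d>0
for a,b in[(25,35),(35,50),(50,62)]:
    m=ok&(X>a)&(X<b)
    print(a,b,[(y,int(np.median(Z[m&(Y>=y)&(Y<y+3)]))) for y in range(-105,-20,3) if (m&(Y>=y)&(Y<y+3)).sum()>3])
cv2.imwrite("pics/c6.png",cv2.resize(v.im[:,:,::-1],None,fx=1.5,fy=1.5))
E
```

```text
[ 0.57084996 -0.1085513   0.07521426] [ 0.04934966  0.42657272 -0.98492899]
tcp (np.float64(0.005794461415763175), np.float64(40.27512480574639))
25 35 [(-105, 74), (-102, 74), (-99, 74), (-96, 70), (-93, 64), (-90, 59), (-87, 59), (-81, 66), (-78, 66), (-75, 61), (-72, 53), (-69, 53), (-66, 53), (-63, 45), (-48, 61), (-45, 61), (-42, 61), (-39, 61), (-36, 61), (-33, 61), (-30, 61), (-27, 61), (-24, 61), (-21, 61)]
35 50 [(-105, 74), (-102, 74), (-99, 74), (-96, 72), (-93, 66), (-90, 60), (-87, 64), (-84, 65), (-81, 67), (-78, 66), (-75, 62), (-72, 53), (-69, 53), (-66, 53), (-63, 45), (-48, 60), (-45, 61), (-42, 61), (-39, 61), (-36, 61), (-33, 61), (-30, 61), (-27, 61), (-24, 61), (-21, 61)]
50 62 [(-105, 59), (-102, 59), (-99, 70), (-96, 67), (-93, 63), (-90, 59), (-87, 54), (-84, 53), (-81, 54), (-78, 62), (-75, 61), (-72, 53), (-69, 53), (-66, 53), (-63, 45), (-48, 61), (-45, 61), (-42, 61), (-39, 61), (-36, 61), (-33, 61), (-30, 61), (-27, 61), (-24, 61), (-21, 61)]
```

View pics/c6.png

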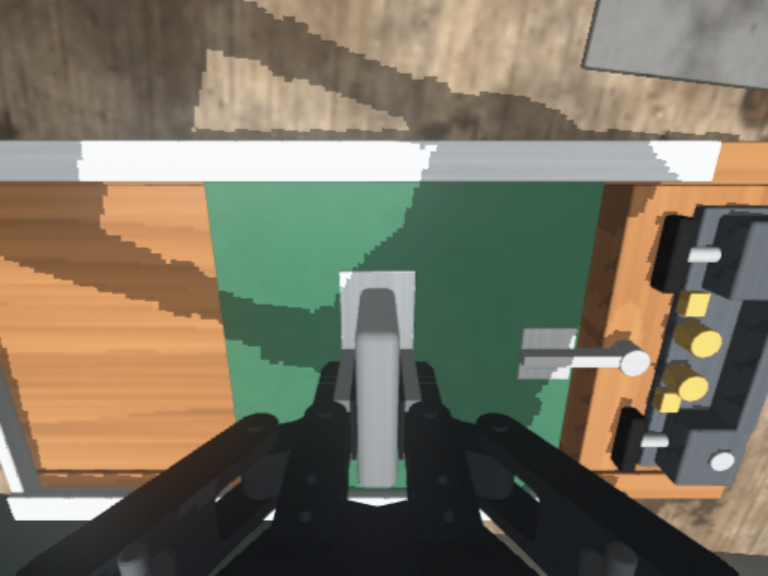

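The lid has followed. Its front edge is about 27 mm short of the seal pads (crop columns 590 versus 660), with the tongue centred on the rollers. I'll advance 15 mm, then feel in small steps.

Call:
send_rows(series=[{"dp": [0, 0.5, 0], "twist": 0, "gripper": 1}, {"dp": [0, 0.5, 0], "twist": 0, "gripper": 1}, {"dp": [0, 0.5, 0], "twist": 0, "gripper": 1}, {"dp": [0, 0, 0], "twist": 0, "gripper": 1}, {"dp": [0, 0, 0], "twist": 0, "gripper": 1}])

```text
clock: 12.9
position: [0.5861, -0.107, 0.0754]
tcp_rot: [[-0.106, 0.994, -0.0], [0.994, 0.106, 0.0], [0.0, -0.0, -1.0]]
wrist_force: [1.1, 0.4, -2.7]
grip_width: 0.0134
gripper_force: 29.5
```

Call:
send_rows(series=[{"dp": [0, 0.2, 0], "twist": 0, "gripper": 1}, {"dp": [0, 0, 0], "twist": 0, "gripper": 1}, {"dp": [0, 0, 0], "twist": 0, "gripper": 1}])

```text
clock: 13.2
position: [0.588, -0.1068, 0.0755]
tcp_rot: [[-0.106, 0.994, -0.0], [0.994, 0.106, 0.0], [0.0, -0.0, -1.0]]
wrist_force: [0.6, -0.4, -2.7]
grip_width: 0.014
gripper_force: 29.5
```

Call:
send_rows(series=[{"dp": [0, 0.2, 0], "twist": 0, "gripper": 1}, {"dp": [0, 0, 0], "twist": 0, "gripper": 1}, {"dp": [0, 0, 0], "twist": 0, "gripper": 1}])

```text
clock: 13.5
position: [0.5897, -0.1068, 0.0756]
tcp_rot: [[-0.106, 0.994, -0.001], [0.994, 0.106, -0.0], [-0.0, -0.001, -1.0]]
wrist_force: [-2.8, -1.9, -1.9]
grip_width: 0.0134
gripper_force: 29.7
```

Call:
send_rows(series=[{"dp": [0, 0.1, 0], "twist": 0, "gripper": 1}, {"dp": [0, 0, 0], "twist": 0, "gripper": 1}, {"dp": [0, 0, 0], "twist": 0, "gripper": 1}])

```text
clock: 13.8
position: [0.5907, -0.1066, 0.0756]
tcp_rot: [[-0.106, 0.994, -0.001], [0.994, 0.106, -0.0], [0.0, -0.001, -1.0]]
wrist_force: [-5.2, -1.0, -1.8]
grip_width: 0.0135
gripper_force: 29.8
```

Call:
send_rows(series=[{"dp": [0, 0.1, 0], "twist": 0, "gripper": 1}, {"dp": [0, 0, 0], "twist": 0, "gripper": 1}, {"dp": [0, 0, 0], "twist": 0, "gripper": 1}])

```text
clock: 14.1
position: [0.5921, -0.1064, 0.0755]
tcp_rot: [[-0.106, 0.994, -0.0], [0.994, 0.106, 0.0], [0.0, -0.0, -1.0]]
wrist_force: [-3.6, -1.2, -1.5]
grip_width: 0.0135
gripper_force: 29.7
```

Call:
send_rows(series=[{"dp": [0, 0.1, 0], "twist": 0, "gripper": 1}, {"dp": [0, 0, 0], "twist": 0, "gripper": 1}, {"dp": [0, 0, 0], "twist": 0, "gripper": 1}])

```text
clock: 14.4
position: [0.5933, -0.1063, 0.0756]
tcp_rot: [[-0.106, 0.994, 0.0], [0.994, 0.106, 0.0], [0.0, 0.0, -1.0]]
wrist_force: [-2.2, -0.6, -2.6]
grip_width: 0.0135
gripper_force: 29.6
```

Call:
send_rows(series=[{"dp": [0, 0.1, 0], "twist": 0, "gripper": 1}, {"dp": [0, 0, 0], "twist": 0, "gripper": 1}, {"dp": [0, 0, 0], "twist": 0, "gripper": 1}])

```text
clock: 14.7
position: [0.5943, -0.1062, 0.0756]
tcp_rot: [[-0.106, 0.994, 0.0], [0.994, 0.106, 0.0], [0.0, 0.0, -1.0]]
wrist_force: [-0.9, -0.9, -3.4]
grip_width: 0.0135
gripper_force: 29.5
```

Call:
send_rows(series=[{"dp": [0, 0.1, 0], "twist": 0, "gripper": 1}, {"dp": [0, 0, 0], "twist": 0, "gripper": 1}, {"dp": [0, 0, 0], "twist": 0, "gripper": 1}])

```text
clock: 15.0
position: [0.5953, -0.1061, 0.0757]
tcp_rot: [[-0.106, 0.994, 0.001], [0.994, 0.106, 0.0], [-0.0, 0.001, -1.0]]
wrist_force: [-0.0, -1.7, -3.5]
grip_width: 0.0141
gripper_force: 29.4
```

```bash
cat > m.py <<'E'
from h import *
import sys
n=sys.argv[1]; w=[];p=[]
for i in range(3):
    snap("wrist",n); s=arm.read_state();p.append(s["position"]);w.append(s["wrist_force"])
p=np.mean(p,0); print(p,np.mean(w,0),s["tcp_rot"].round(4)[:,2])
v=V(n);P=v.cloud()
dv=np.array([.9944,.1057]); lv=np.array([-.1057,.9944]); O=np.array([.6109,-.1043])
f=lambda q:((q[...,:2]-O)@lv*1000,-(q[...,:2]-O)@dv*1000)
print("tcp",f(p))
X,Y=f(P); Z=P[:,:,2]*1000; ok=v.d>0
for a,b in[(25,35),(35,50),(50,62)]:
    m=ok&(X>a)&(X<b)
    print(a,b,[(y,int(np.median(Z[m&(Y>=y)&(Y<y+1)]))) for y in range(-90,-55) if (m&(Y>=y)&(Y<y+1)).sum()>3])
m=ok&(Z>59)&(Z<64)&(X>50)&(X<72)&(Y>0)
print("lid rear Y",np.percentile(Y[m],99) if m.any() else 0)
cv2.imwrite(f"pics/c_{n}.png",cv2.resize(v.im[120:340,280:512,::-1],None,fx=2.5,fy=2.5,interpolation=cv2.INTER_CUBIC))
E
python3 m.py w7
```

```text
[ 0.59524341 -0.1060879   0.07567588] [ 0.39660416 -0.68071528 -3.86101421] [ 6.e-04  0.e+00 -1.e+00]
tcp (np.float64(-0.12298175184657575), np.float64(15.75789182726265))
25 35 [(-90, 60), (-89, 60), (-88, 58), (-87, 59), (-80, 66), (-79, 67), (-78, 67), (-77, 67), (-76, 66), (-75, 66), (-74, 64), (-73, 63), (-70, 61), (-69, 62), (-68, 62), (-67, 62), (-66, 62), (-65, 62), (-64, 62), (-63, 62), (-62, 62), (-61, 62), (-60, 62), (-59, 61), (-58, 62), (-57, 62), (-56, 62)]
35 50 [(-90, 60), (-89, 62), (-88, 59), (-87, 59), (-86, 64), (-85, 65), (-84, 64), (-83, 64), (-82, 64), (-80, 66), (-79, 67), (-78, 67), (-77, 67), (-76, 66), (-75, 66), (-74, 64), (-73, 63), (-70, 61), (-69, 62), (-68, 62), (-67, 62), (-66, 61), (-65, 62), (-64, 62), (-63, 62), (-62, 62), (-61, 62), (-60, 62), (-59, 61), (-58, 62), (-57, 62), (-56, 62)]
50 62 [(-90, 59), (-89, 59), (-88, 57), (-87, 56), (-86, 54), (-85, 53), (-84, 53), (-83, 53), (-82, 53), (-81, 53), (-80, 54), (-79, 66), (-78, 66), (-77, 66), (-76, 60), (-75, 62), (-74, 64), (-73, 63), (-71, 60), (-70, 62), (-69, 62), (-68, 62), (-67, 62), (-66, 62), (-65, 62), (-64, 62), (-63, 62), (-62, 62), (-61, 62), (-60, 62), (-59, 62), (-58, 62), (-57, 62), (-56, 62)]
lid rear Y 78.63310022714421
```

View pics/c_w7.png

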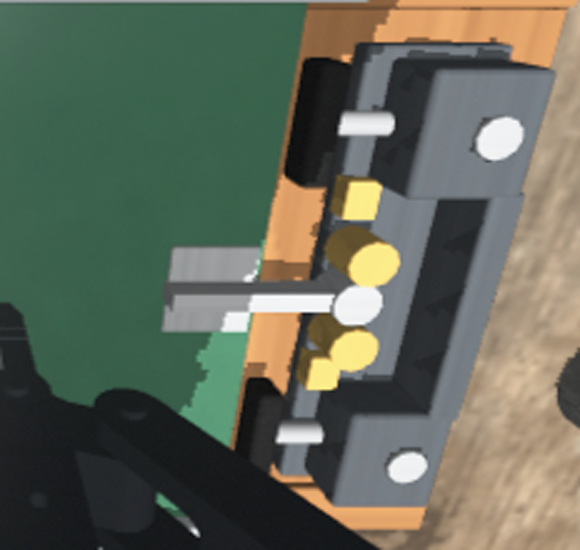

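The tongue head sits between the two rollers (crop 358,305) and the push has dropped to nothing. The lid is about 2 mm short of the seal, so I need roughly 6 mm more.

Call:
send_rows(series=[{"dp": [0, 0.1, 0.05], "twist": 0, "gripper": 1}, {"dp": [0, 0.1, 0], "twist": 0, "gripper": 1}, {"dp": [0, 0, 0], "twist": 0, "gripper": 1}, {"dp": [0, 0, 0], "twist": 0, "gripper": 1}])

```text
clock: 15.55
position: [0.5976, -0.1058, 0.0754]
tcp_rot: [[-0.106, 0.994, 0.001], [0.994, 0.106, -0.0], [-0.0, 0.001, -1.0]]
wrist_force: [2.9, -0.8, -3.6]
grip_width: 0.0133
gripper_force: 29.6
```

Call:
send_rows(series=[{"dp": [0, 0.1, 0], "twist": 0, "gripper": 1}, {"dp": [0, 0, 0], "twist": 0, "gripper": 1}, {"dp": [0, 0, 0], "twist": 0, "gripper": 1}])

```text
clock: 15.85
position: [0.5983, -0.1058, 0.0754]
tcp_rot: [[-0.106, 0.994, 0.001], [0.994, 0.106, -0.0], [-0.0, 0.001, -1.0]]
wrist_force: [2.4, 0.0, -2.5]
grip_width: 0.0136
gripper_force: 29.7
```

Call:
send_rows(series=[{"dp": [0, 0.1, 0], "twist": 0, "gripper": 1}, {"dp": [0, 0, 0], "twist": 0, "gripper": 1}, {"dp": [0, 0, 0], "twist": 0, "gripper": 1}])

```text
clock: 16.15
position: [0.5992, -0.1057, 0.0754]
tcp_rot: [[-0.106, 0.994, 0.001], [0.994, 0.106, -0.0], [-0.0, 0.001, -1.0]]
wrist_force: [1.6, -0.5, -2.0]
grip_width: 0.0137
gripper_force: 29.8
```

```bash
python3 m.py w8
```

```text
[ 0.5991805  -0.10570784  0.07533628] [ 2.16357225 -0.50652294 -1.96149072] [ 5.e-04 -0.e+00 -1.e+00]
tcp (np.float64(-0.16120321207477653), np.float64(11.802682705014648))
25 35 [(-90, 60), (-89, 60), (-88, 59), (-87, 59), (-86, 60), (-81, 66), (-80, 67), (-79, 66), (-78, 67), (-77, 67), (-76, 67), (-75, 64), (-74, 62), (-73, 61), (-72, 61), (-71, 62), (-70, 61), (-69, 62), (-68, 61), (-67, 62), (-66, 62), (-65, 62), (-64, 61), (-63, 61), (-62, 62), (-61, 61), (-60, 62), (-59, 62), (-58, 62), (-57, 61), (-56, 61)]
35 50 [(-90, 60), (-89, 62), (-88, 59), (-87, 61), (-86, 64), (-85, 64), (-84, 64), (-83, 65), (-82, 65), (-81, 66), (-80, 67), (-79, 67), (-78, 67), (-77, 67), (-76, 67), (-75, 64), (-74, 62), (-73, 61), (-72, 62), (-71, 61), (-70, 62), (-69, 61), (-68, 61), (-67, 61), (-66, 61), (-65, 61), (-64, 61), (-63, 62), (-62, 61), (-61, 61), (-60, 61), (-59, 61), (-58, 61), (-57, 62), (-56, 62)]
50 62 [(-90, 59), (-89, 59), (-88, 58), (-87, 57), (-86, 53), (-85, 54), (-84, 53), (-83, 54), (-82, 53), (-81, 66), (-80, 66), (-79, 66), (-78, 67), (-77, 66), (-76, 66), (-75, 64), (-74, 61), (-73, 61), (-72, 62), (-71, 62), (-70, 62), (-69, 62), (-68, 62), (-67, 61), (-66, 61), (-65, 62), (-64, 62), (-63, 62), (-62, 61), (-61, 62), (-60, 61), (-59, 62), (-58, 61), (-57, 62), (-56, 62)]
lid rear Y 74.64650350306694
```

The rollers now pull the lid in (+2 N) and the seal is just starting to press. Continuing by 1 mm steps.

Call:
send_rows(series=[{"dp": [0, 0.1, 0], "twist": 0, "gripper": 1}, {"dp": [0, 0, 0], "twist": 0, "gripper": 1}, {"dp": [0, 0, 0], "twist": 0, "gripper": 1}])

```text
clock: 16.6
position: [0.6001, -0.1056, 0.0753]
tcp_rot: [[-0.106, 0.994, 0.0], [0.994, 0.106, -0.0], [-0.0, 0.0, -1.0]]
wrist_force: [2.5, -0.7, -1.0]
grip_width: 0.0134
gripper_force: 29.9
```

Call:
send_rows(series=[{"dp": [0, 0.1, 0], "twist": 0, "gripper": 1}, {"dp": [0, 0, 0], "twist": 0, "gripper": 1}, {"dp": [0, 0, 0], "twist": 0, "gripper": 1}])

```text
clock: 16.9
position: [0.6011, -0.1055, 0.0753]
tcp_rot: [[-0.106, 0.994, 0.0], [0.994, 0.106, -0.0], [-0.0, 0.0, -1.0]]
wrist_force: [2.0, -1.5, -1.1]
grip_width: 0.0137
gripper_force: 30.0
```

```bash
python3 m.py w9 | grep -v "^25\|^50"
```

```text
[ 0.60108728 -0.1054959   0.07529112] [ 1.59628276 -0.62059473 -0.5072447 ] [ 3.e-04 -1.e-04 -1.e+00]
tcp (np.float64(-0.15199654173982244), np.float64(9.884173187132344))
35 50 [(-90, 62), (-89, 60), (-88, 62), (-87, 64), (-86, 64), (-85, 65), (-84, 66), (-83, 66), (-82, 67), (-81, 67), (-80, 67), (-79, 67), (-78, 66), (-77, 64), (-76, 63), (-75, 62), (-74, 61), (-73, 61), (-72, 61), (-71, 61), (-70, 62), (-69, 62), (-68, 61), (-67, 61), (-66, 62), (-65, 62), (-64, 61), (-63, 61), (-62, 62), (-61, 61), (-60, 61), (-59, 61), (-58, 61), (-57, 61), (-56, 61)]
lid rear Y 72.72344847991778
```

Call:
send_rows(series=[{"dp": [0, 0.1, 0], "twist": 0, "gripper": 1}, {"dp": [0, 0, 0], "twist": 0, "gripper": 1}, {"dp": [0, 0, 0], "twist": 0, "gripper": 1}])

```text
clock: 17.35
position: [0.6018, -0.1056, 0.0752]
tcp_rot: [[-0.106, 0.994, -0.0], [0.994, 0.106, -0.0], [-0.0, -0.001, -1.0]]
wrist_force: [-1.2, -1.7, 0.7]
grip_width: 0.0136
gripper_force: 30.2
```

```bash
python3 m.py w10 | grep -v "^25\|^50"
```

```text
[ 0.60176943 -0.10557263  0.07521084] [-0.87308208 -1.66344552  1.49459855] [-5.e-04 -2.e-04 -1.e+00]
tcp (np.float64(-0.30039748734042016), np.float64(9.213954606993669))
35 50 [(-90, 60), (-89, 62), (-88, 63), (-87, 64), (-86, 64), (-85, 65), (-84, 66), (-83, 67), (-82, 67), (-81, 67), (-80, 67), (-79, 67), (-78, 66), (-77, 63), (-76, 61), (-75, 61), (-74, 61), (-73, 61), (-72, 61), (-71, 61), (-70, 61), (-69, 61), (-68, 62), (-67, 61), (-66, 61), (-65, 61), (-64, 61), (-63, 61), (-62, 61), (-61, 61), (-60, 61), (-59, 61), (-58, 62), (-57, 61), (-56, 61)]
lid rear Y 72.09865720453817
```

The roller pull has gone and the seal now pushes back, so the rollers have closed behind the head. I'll add 0.5 mm for margin, release and look.

Call:
send_rows(series=[{"dp": [0, 0.05, 0], "twist": 0, "gripper": 1}, {"dp": [0, 0, 0], "twist": 0, "gripper": 1}, {"dp": [0, 0, 0], "twist": 0, "gripper": 0.5}, {"dp": [0, 0, 0], "twist": 0, "gripper": 0.3}, {"dp": [0, 0, 0], "twist": 0, "gripper": 0}, {"dp": [0, 0, 0], "twist": 0, "gripper": -0.2}, {"dp": [0, 0, 0], "twist": 0, "gripper": -0.2}, {"dp": [0, 0, 0], "twist": 0, "gripper": -0.2}])

```text
clock: 18.3
position: [0.6025, -0.1052, 0.0752]
tcp_rot: [[-0.106, 0.994, 0.0], [0.994, 0.106, 0.0], [0.0, 0.0, -1.0]]
wrist_force: [1.2, 0.6, 0.3]
grip_width: 0.0515
gripper_force: 0.0
```

```bash
python3 m.py w11 | grep -v "^25\|^50"
```

```text
[ 0.60249784 -0.10530658  0.07514441] [0.08030461 0.02595669 0.24530324] [ 0.  0. -1.]
tcp (np.float64(-0.11283358715038963), np.float64(8.461503824179964))
35 50 [(-90, 60), (-89, 61), (-88, 63), (-87, 64), (-86, 64), (-85, 65), (-84, 66), (-83, 66), (-82, 67), (-81, 67), (-80, 67), (-79, 67), (-78, 66), (-77, 63), (-76, 61), (-75, 61), (-74, 61), (-73, 61), (-72, 61), (-71, 61), (-70, 61), (-69, 61), (-68, 61), (-67, 61), (-66, 61), (-65, 61), (-64, 61), (-63, 61), (-62, 61), (-61, 61), (-60, 61), (-59, 61), (-58, 61), (-57, 61), (-56, 61)]
lid rear Y 72.06900051984528
```

It stays put when released. I'll lift clear and check once more.

Call:
send_rows(series=[{"dp": [0, 0, -2], "twist": 0, "gripper": -0.2}, {"dp": [0, 0, -4], "twist": 0, "gripper": -0.2}, {"dp": [0, 0, -4], "twist": 0, "gripper": -0.2}, {"dp": [0, 0, -4], "twist": 0, "gripper": -0.2}, {"dp": [0, 0, 0], "twist": 0, "gripper": -0.2}, {"dp": [0, 0, 0], "twist": 0, "gripper": -0.2}, {"dp": [0, 0, 0], "twist": 0, "gripper": -0.2}])

```text
clock: 19.15
position: [0.6021, -0.1052, 0.2136]
tcp_rot: [[-0.106, 0.994, -0.002], [0.994, 0.106, 0.0], [0.001, -0.002, -1.0]]
wrist_force: [0.5, 0.2, -0.4]
grip_width: 0.0511
gripper_force: 0.0
```

```bash
python3 m.py w12 | grep -v "^25\|^50"; python3 -c "
import cv2;i=cv2.imread('pics/w12.png');cv2.imwrite('pics/c12.png',cv2.resize(i[120:384,200:512],None,fx=2.2,fy=2.2))"
```

```text
[ 0.60189149 -0.10520505  0.21309647] [0.17330395 0.56891549 0.2017186 ] [-3.1e-03  7.0e-04 -1.0e+00]
tcp (np.float64(0.05222104616807281), np.float64(9.0537242158367))
35 50 [(-90, 60), (-89, 61), (-88, 59), (-87, 63), (-86, 64), (-84, 66), (-83, 67), (-82, 67), (-81, 67), (-80, 67), (-79, 66), (-78, 65), (-77, 62), (-76, 61), (-75, 62), (-74, 62), (-73, 61), (-72, 62), (-71, 62), (-70, 61), (-69, 62), (-68, 61), (-67, 62), (-66, 61), (-65, 62), (-64, 61), (-63, 61), (-62, 62), (-61, 61), (-60, 62), (-59, 61), (-58, 61), (-57, 61), (-56, 62)]
lid rear Y 207.93167586516083
```

View pics/c12.png

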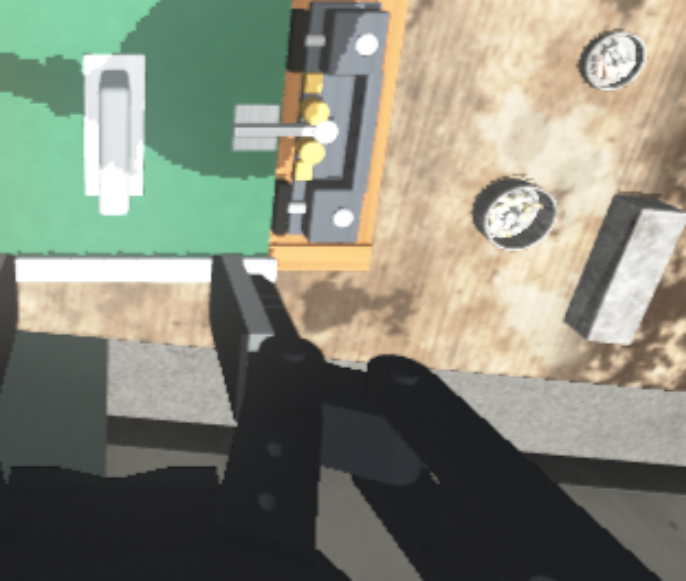

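The tongue head (crop 325,131) is past the rollers, which have closed behind it. The lid stays against the seal, pressed about 4 mm, and the gripper is clear.

```bash
python3 -c "
from workcell import arm; print(arm.close_job())"
```

```text
the job is handed in; nothing more can be done
None
```

The loupe is in the compartment, and the green lid is closed and stayed latched after I let go (seal pressed about 4 mm by depth reading); the job was handed in at about 19 s with the arm clear of everything.

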